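# Clear the mug off the heat press and hold the press open

## Task

The small mug standing on top of the closed heat press is in the way: take it off and hang it by its handle on the hook of the stand. Then lift the press head by the bar handle at its front and finish holding it open at 45 degrees so that I can lay a transfer underneath with both hands: its gas spring has been taken off, so the head falls shut when let go, and your program must end while still holding it there. Do not open the press with the mug on it, and leave the other things on the table where they are.

Things in the scene. Friction and masses are not known exactly. Their poses are not given: they have to be found in the camera images.
- press: Black clamshell heat press, fixed. Origin: on the table under the base; -x is its front (handle side), y left, z up. Base x -120 to +240 mm, 250 mm wide; controller box behind the hinge (x 160 to 250), 115 mm high. The moving head is a flat-topped black box, x -105 to +85 mm, 224 mm wide with its side arms; closed, its top is 121 mm above the table.
- hinge (a point): Middle of the head's hinge axis on the press, 75 mm above the table; the axis is level and runs along the press's y, at press x +105 mm. The axes of this point are those of the press.
- press_head (a joint): Opening angle of the press head, rad: 0 closed and level, grows as the front rises; stop at 1.22. 0.785 is 45 degrees. No spring: the head (1.5 to 2.2 kg with its handle) falls shut from any angle; holding it up takes about 6 to 9 N at the handle.
- grip (a point): Middle of the rubber grip on the head's handle: level round bar, 20 mm thick, 150 mm long along the press's y, free all round (75 mm to the head). Closed: 295 mm in front of the hinge axis, 95 mm above the table. It moves on a 296 mm circle about the hinge; at 45 degrees it is 194 mm in front of the axis and 298 mm above the table. The bar may turn between the fingers.
- mug: Small white ceramic mug, 62 mm in diameter, 75 mm high, wall 4 mm, about 0.19 kg, at the start upright on the press head. Origin: centre of its underside; z up, handle towards +y: a closed loop of 10 mm round section in the y-z plane, out to y 64 mm; its opening, y 31 to 54 mm and z 20 to 58 mm, goes through along x.
- mug_eye (a point): Centre of the opening of the small mug's handle: 43 mm from the mug's axis, 39 mm above its underside; same axes as the mug. Let go on the hook, the mug swings about the bar for a few seconds and comes to rest hanging below it, lying on its side.
- stand: Steel hook stand, fixed: round foot 110 mm in diameter, 12 mm post from its centre (origin, on the table) up to 180 mm. From its top one hook of 8 mm round bar runs level along the stand's -x, axis 190 to 192 mm above the table, to x -78 mm, then turns up to a tip at x -92 mm. Nothing stands above the hook.
- hook_seat (a point): Point on the axis of the level part of the hook, 60 mm from the post, 190.5 mm above the table, where the mug should hang; axes are those of the stand (the bar runs along x).
- hook_tip (a point): Top of the upturned hook tip, 92 mm from the post and 210 mm above the table.
- big_mug: Larger white mug, 82 mm in diameter and 95 mm high, standing on the table: leave it.
- gas_spring: Removed gas spring, 18 mm thick, 255 mm long, lying on the table: leave it.
- tape_roll: Roll of amber heat tape, 72 mm in diameter, 20 mm high: leave it.
- tiles: Stack of white coaster tiles, 96 x 96 x 28 mm: leave it.
- spray: White bottle, 56 mm in diameter, 150 mm high: leave it.
- spanner: Steel spanner, 150 mm long, lying on the table: leave it.
- lint_roller: Lint roller with a black handle, 44 mm thick, 225 mm long, lying on the table: leave it.
Mind the look-alikes: they are no part of the job. Several things look just like the stand: the one meant starts farthest to the robot's left. What is shaped like the mug but yellow is not meant.

How it is judged:
By the outcome, as a careful person would: the job done as asked, in the order asked, and still so for the second after the job is handed in, while the arm keeps its last pose, push and grip.
It also fails if it takes over 61 s, if anything falls off the work surface, if the arm or the gripper's body presses on something with over 40 N, if the wrist force passes 120 N, or if a joint passes its speed limit or range.

## Robot

A 6-joint arm with a two-finger parallel gripper is mounted at the origin on the work surface. World frame = base frame: x ahead of the robot, y to its left, z up, the work surface at z = 0. Lengths are in mm, angles in rad, forces in N, time in s.
With the tool pointing down it reaches from about 275 to 825 mm from the base axis. Payload 5.2 kg.
Tool frame: the origin (TCP) lies at the very end of the fingers, on their centre line; the grasp point (between the pads) lies manip.tcp_to_grasp behind it (manip.tcp_to_grasp is the distance from the TCP to the grasp point, in mm); z points along the fingers, y is the line along which they close (so a half turn about z gives the same grasp; the last joint's range is limited). The gripper opens to 93 mm and grips with 3 to 60 N. Pads are 15 mm wide; open, the fingers measure 128 mm over their backs; the gripper's body (75 mm by 188 mm) begins 65 mm behind the grasp point.
Start: joints at [0.927, 0.259, 1.535, -0, 1.348, -0.203], TCP at [234.644, 497.44, 218.653] pointing down, gripper open.
Joint ranges: [-3.14, 3.14], [-0.91, 2.08], [0.19, 2.58], [-1.22, 4.36], [0.22, 2.71], [-3.12, 3.12]. Speed limits (rad/s): [2.57, 2.57, 3.14, 3.14, 3.14, 3.14].

## Interface

Orientations are given as a unit quaternion [w, x, y, z].
In Python, from rig import sensors, imaging, ticket, manip gives the robot as it stands. The module is installed in compiled form; this text tells all that it offers.
- The arm moves only by the shell command python3 -m pendant FILE [FORCE], which reads ROWS from the file FILE. ROWS is a JSON list of rows, 1 to 12 of them, each an object with the fields finger_gap (the finger opening in mm), x, y, z (the shift in mm), ax, ay, az (a rotation vector in rad); a field left out counts as zero (the opening has to be given); each row is the pose to reach, as a shift and turn from the pose commanded when the command began, along the tool's axes at that moment; what a row does not reach only later rows make up. A row lasts 1/12 s, in which the tool goes at most 41.7 mm and 0.125 rad, less where a joint would pass 70% of its speed; a pose out of reach is approached as far as the arm can. The fingers move at their own pace and stop on an object; FORCE is the grip in N (left out, the last holds). Time passes only in rows, so rows that do not move let the fingers close. It prints the time, the measured TCP pose, the force, the opening and the grip force at its end. Input that does not fit is refused with a message, and nothing moves.
- sensors.get_obs(): the state, without advancing time (a new reading comes with each control period).
- imaging.grab_frame(name): name is "scene" or "side" or "wrist"; returns the picture (420x560x3 uint8, red, green, blue); there is no depth.
- imaging.camera_params(name): a dict with "fovy" (degrees; the focal length in pixels is half the picture's height over the tangent of half this angle, whatever the lens; pixels are square), "cx", "cy" (the principal point, pixels), "k1" (the pictures are not rectified: a ray, as slopes to the right and down, at radius r is drawn at 1 + k1 r^2 times it, then the intrinsics apply), "R" (3x3) and "t" (3): a world point X has camera coordinates R X + t. Camera axes: x right, y down, z forward; pixel columns grow to the right and rows downward; lengths in mm; the calibration is good to about 2 mm. A picture is of the moment at which its call begins: read the wrist's pose just before it. camera_params takes no time and is no camera call; for the wrist camera it gives the pose at the moment of the call.
- ticket.close_job(): hands the job in; it is judged then, once.
The state is a dict: "clock": time; "q": joint angles; "dq": joint speeds; "joint_torque": joint torques, N m; "tool_pos": TCP position; "tcp_rot": TCP orientation; "ft_force": force on the tool from outside, world axes, zero at the start; "wrist_torque": the same for the moment, N m; "finger_gap": finger opening in mm; "finger_force": force on a finger pad.
Only numpy, scipy, OpenCV 4.12 (cv2) and the standard library are available. Lean on these libraries where they do the work, as an engineer would, in place of code of your own. Each camera call takes 0.05 s, during which the arm holds its last target. There are 200 camera calls.

## Working session

There is one attempt and no reset: what is moved stays moved. The work goes in short steps, Python scripts to look and compute and a shell command to move; the robot and the scene stay as the last step left them, time stands still between calls to the robot, and variables do not carry over. Pictures are saved under pics/ and viewed, at most 10 in all, crops included, and the job is handed in when it is done.

```bash
mkdir -p pics
cat > h.py <<'E'
import numpy as np, cv2
from rig import sensors, imaging, ticket, manip
from scipy.spatial.transform import Rotation as Ro
def K(p):
    f=210/np.tan(np.radians(p['fovy'])/2); return np.array([[f,0,p['cx']],[0,f,p['cy']],[0,0,1.]])
def ray(p,uv):
    D=np.array([p['k1'],0,0,0,0]); k=K(p)
    d=np.array([(uv[0]-p['cx'])/k[0,0],(uv[1]-p['cy'])/k[0,0]]); x=d.copy()
    for _ in range(30): x=d/(1+p['k1']*(x@x))
    R=np.array(p['R']);t=np.array(p['t'])
    return -R.T@t, R.T@np.array([x[0],x[1],1])
def onz(p,uv,z):
    o,d=ray(p,uv); return o+d*(z-o[2])/d[2]
def proj(p,X):
    c=np.array(p['R'])@np.array(X,float)+np.array(p['t']); x=c[:2]/c[2]; x=x*(1+p['k1']*(x@x))
    return x*K(p)[0,0]+[p['cx'],p['cy']]
def tri(obs):
    A=np.zeros((3,3));b=np.zeros(3)
    for p,uv in obs:
        o,d=ray(p,uv); d/=np.linalg.norm(d); M=np.eye(3)-np.outer(d,d);A+=M;b+=M@o
    return np.linalg.solve(A,b)
def toolrot():
    q=sensors.get_obs()['tcp_rot']; return Ro.from_quat([q[1],q[2],q[3],q[0]])
def save(name,im): cv2.imwrite('pics/'+name+'.png',im[...,::-1])
E
python3 - <<'E'
from h import *
print(sensors.get_obs(),manip.tcp_to_grasp)
for n in('scene','side','wrist'):
    p=imaging.camera_params(n); print(n,p); im=imaging.grab_frame(n); np.save(n+'.npy',im); save(n+'0',im)
E
```

```text
{'clock': 0.0, 'q': array([ 9.27202974e-01,  2.59323993e-01,  1.53605414e+00, -2.25979130e-05,
        1.34802696e+00, -2.02781563e-01]), 'dq': array([ 2.75500551e-04,  1.20260501e-03,  1.84431019e-03,  7.15306613e-04,
       -6.01019190e-04, -9.43485634e-05]), 'joint_torque': array([-1.95670018e-04, -4.37318838e+01, -2.83998853e+01,  7.17076776e-02,
        4.16407746e-02, -1.25691809e-04]), 'tool_pos': array([234.31302031, 496.98781273, 217.83957381]), 'tcp_rot': array([-3.62110258e-04,  2.18623182e-01,  9.75808938e-01, -8.30800949e-04]), 'ft_force': array([0.73086287, 0.11662052, 0.27706397]), 'wrist_torque': array([ 0.02376119, -0.0036962 ,  0.00831273]), 'finger_force': 0.0, 'finger_gap': 92.96204006945258} 18.8
scene {'fovy': 48.17350385271028, 'cx': 280.85593010135017, 'cy': 217.094771046818, 'k1': -0.04485316753310196, 'R': array([[ 0.54006038,  0.84156051, -0.01052169],
       [ 0.55442767, -0.36514671, -0.74784881],
       [-0.63320198,  0.39804999, -0.6637857 ]]), 't': array([-286.28837801, -199.19683028, 1786.92363715])}
side {'fovy': 44.2799613066216, 'cx': 278.37098825513607, 'cy': 206.73807799136162, 'k1': 0.0651730313276185, 'R': array([[ 0.81598515, -0.577995  ,  0.00948746],
       [-0.32777534, -0.47613147, -0.81600377],
       [ 0.47616337,  0.66273721, -0.57796872]]), 't': array([-414.24687937,  302.84982411, 1274.71141678])}
wrist {'fovy': 64.11749154801376, 'cx': 274.55765473632437, 'cy': 212.8498524218936, 'k1': 0.026649329929121956, 'R': array([[ 0.42655818,  0.90445865, -0.00163572],
       [ 0.87364252, -0.41155535,  0.25955915],
       [ 0.23408733, -0.11214611, -0.96572583]]), 't': array([-548.91365079,  -29.94030637,  389.90890798])}
```

View pics/scene0.png

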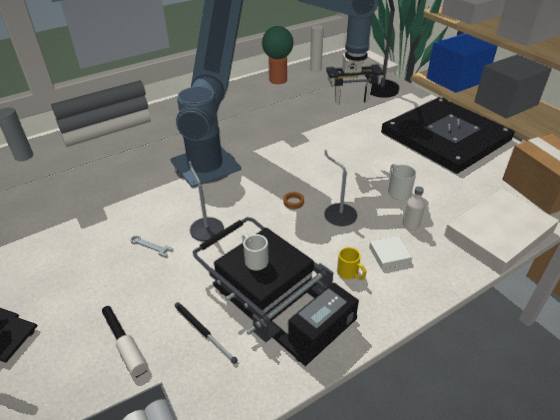

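View pics/side0.png

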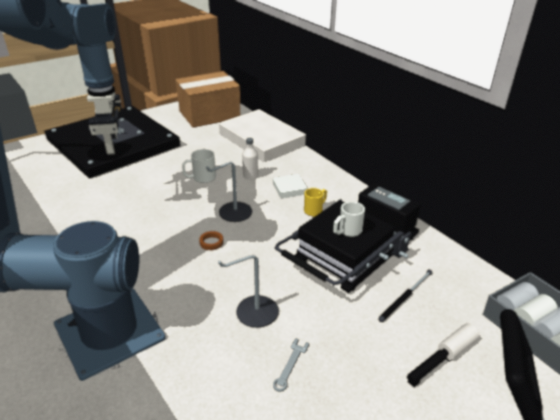

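The scene view shows:
- Press around (265,275), with the white mug on it at (256,252).
- Yellow mug at (349,263) and the big mug at (402,182).
- Hook stands with feet at (205,230) and (341,213), and a dark foot at (384,89) behind the gripper.

The side view shows stand feet at (235,212) and (258,312).

I'll compute world positions and make close crops.

Run:
```python
from h import *
s=imaging.camera_params('scene');d=imaging.camera_params('side')
for n,u in dict(footA=(205,230),footB=(341,214),footC=(384,89),bigmug=(401,195),yel=(348,275),spray=(415,225),tile=(390,252)).items(): print(n,onz(s,u,0).round())
for n,u in dict(footA=(258,312),footB=(235,212)).items(): print(n,onz(d,u,0).round())
print('mug',onz(s,(256,262),121).round())
S=np.load('scene.npy');D=np.load('side.npy')
a=cv2.resize(S[140:360,180:380],(800,600)[:1]*0 or None,fx=2,fy=2,interpolation=cv2.INTER_CUBIC)
a=cv2.resize(S[140:340,180:380],(400,400),interpolation=cv2.INTER_CUBIC)
b=cv2.resize(D[150:350,215:415],(400,400),interpolation=cv2.INTER_CUBIC)
save('crop1',np.hstack([a,b]))
```

```text
footA [ 328. -161.    0.]
footB [507. 253.   0.]
footC [-97. 991.   0.]
bigmug [543. 491.   0.]
yel [731. 103.   0.]
spray [683. 421.   0.]
tile [729. 269.   0.]
footA [ 331. -159.    0.]
footB [511. 249.   0.]
mug [ 640. -147.  121.]
```

View pics/crop1.png

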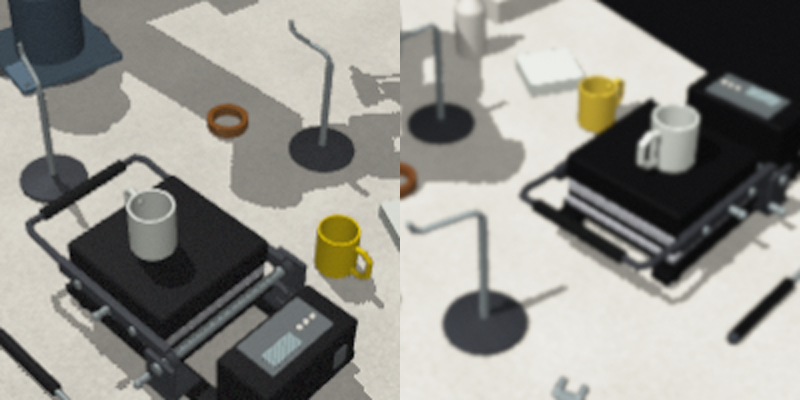

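View pics/wrist0.png

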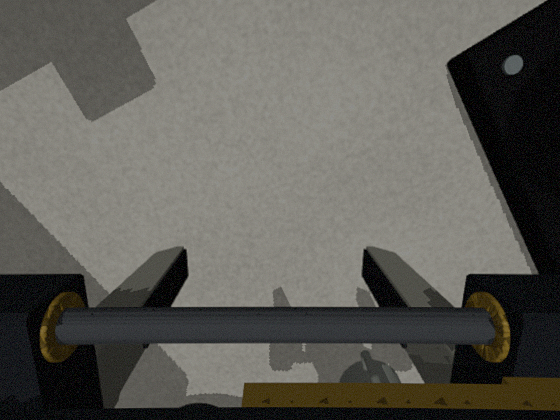

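Three things could be taken for the stand: feet at (205,230), y≈-160; (341,214), y≈+251; and (384,89), which is off the table in the background, so not a hook stand. The one farthest left on the table is (341,214). Candidates for the mug are white at (256,252) on the press, yellow at (349,263) and big white at (402,182). I choose the white one on the press, and the crop confirms this: it stands on the press head with its handle towards the robot.

Next I'll measure from the two fixed views, then refine with the wrist camera.

Run:
```python
from h import *
s=imaging.camera_params('scene');d=imaging.camera_params('side')
c=lambda x,y:(180+x/2,140+y/2); e=lambda x,y:(215+(x-400)/2,150+y/2)
print('posttop',tri([(s,c(328,62)),(d,e(482,214))]).round(), 'foot',onz(s,c(322,150),0).round())
print('B posttop s',onz(s,c(328,62),191).round(),'bend',onz(s,c(300,35),191).round(),'tip',onz(s,c(292,23),210).round())
print('B side posttop',onz(d,e(437,28),191).round(),'bend',onz(d,e(405,35),191).round())
print('grip s',onz(s,c(42,217),95).round(),onz(s,c(127,163),95).round(),'side',onz(d,e(527,203),95).round(),onz(d,e(628,258),95).round())
print('head s',[onz(s,c(*u),121).round()[:2] for u in((172,178),(70,247),(170,320),(265,245))])
print('mughandle',tri([(s,c(130,197)),(d,e(645,150))]).round(),'rim s',onz(s,c(151,208),196).round(),'side rim',onz(d,e(676,115),196).round())
w=imaging.camera_params('wrist');R=np.array(w['R']);o=-R.T@w['t'];T=toolrot()
print('cam in tool',T.inv().apply(o-sensors.get_obs()['tool_pos']).round(1),'camaxes in tool\n',T.inv().apply(R).round(3)); print(T.as_matrix().round(3))
```

```text
posttop [474. 178.  45.] foot [511. 250.   0.]
B posttop s [520. 237. 191.] bend [439. 245. 191.] tip [427. 237. 210.]
B side posttop [504. 232. 191.] bend [454. 242. 191.]
grip s [ 489. -239.   95.] [456. -84.  95.] side [447. -85.  95.] [ 490. -243.   95.]
head s [array([545., -58.]), array([ 585., -241.]), array([ 761., -193.]), array([723., -23.])]
mughandle [ 589. -150.  165.] rim s [ 648. -149.  196.] side rim [ 644. -147.  196.]
cam in tool [  72.3   -0.2 -165.5] camaxes in tool
 [[ 0.     1.     0.   ]
 [-0.966  0.    -0.26 ]
 [-0.26   0.     0.966]]
[[-0.904  0.427 -0.001]
 [ 0.427  0.904 -0.001]
 [ 0.    -0.001 -1.   ]]
```

```bash
echo '[{"finger_gap": 93, "x": -316, "y": -129, "z": -112}, {"finger_gap": 93, "x": -316, "y": -129, "z": -112}, {"finger_gap": 93, "x": -316, "y": -129, "z": -112}, {"finger_gap": 93, "x": -316, "y": -129, "z": -112}, {"finger_gap": 93, "x": -316, "y": -129, "z": -112}, {"finger_gap": 93, "x": -316, "y": -129, "z": -112}, {"finger_gap": 93, "x": -316, "y": -129, "z": -112}, {"finger_gap": 93, "x": -316, "y": -129, "z": -112}, {"finger_gap": 93, "x": -316, "y": -129, "z": -112}, {"finger_gap": 93, "x": -316, "y": -129, "z": -112}, {"finger_gap": 93, "x": -316, "y": -129, "z": -112}, {"finger_gap": 93, "x": -316, "y": -129, "z": -112}]' > path.dat && python3 -m pendant path.dat
python3 - <<'E'
from h import *
import pickle
w=imaging.camera_params('wrist'); im=imaging.grab_frame('wrist'); pickle.dump((w,im),open('w1.pkl','wb')); save('w1',im)
E
```

```text
clock: 1.15
tool_pos: [464.7, 246.2, 330.0]
tcp_rot: [-0.001, 0.219, 0.976, -0.0]
ft_force: [0.3, 0.4, -0.3]
finger_gap: 92.7
finger_force: 0.0
```

View pics/w1.png

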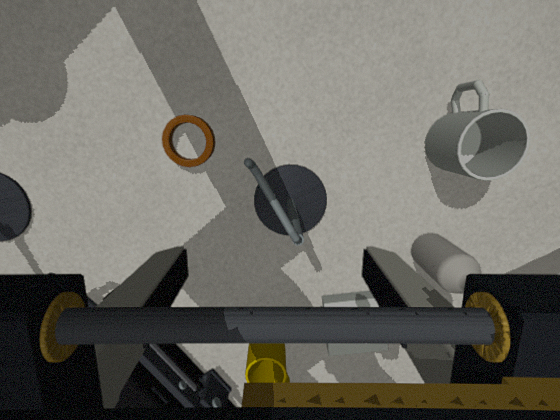

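Wrist view: the foot ellipse centre is ~(290,200), the post top / bar root ~(298,239) and the hook tip ~(249,162). The tape roll, big mug and spray are clear of it.

Run:
```python
from h import *
import pickle
w,im=pickle.load(open('w1.pkl','rb'))
g=im.mean(2)
m=((g<62)).astype(np.uint8); m[:150]=0;m[250:]=0;m[:,:240]=0;m[:,335:]=0
m=cv2.morphologyEx(m,cv2.MORPH_CLOSE,np.ones((11,11)))
c=max(cv2.findContours(m,0,1)[0],key=cv2.contourArea);el=cv2.fitEllipse(cv2.convexHull(c));print(el)
f=onz(w,el[0],3);print('foot',f.round(1))
for n,uv,z in(('tip',(249,162),208),('root',(298,238),191),('root',(295,234),191),('mid',(275,200),191),('mid2',(262,179),191)): print(n,onz(w,uv,z).round(1))
for yaw in (0.0,.05,.1,.15,.2):
    a=np.array([np.cos(yaw),np.sin(yaw)]); print(yaw,[proj(w,[*(f[:2]-a*r),z]).round(1) for r,z in((0,190),(40,191),(78,191),(92,208))])
save('c2',cv2.resize(im[130:270,220:340],(720,840)[:2],interpolation=cv2.INTER_CUBIC)[:600])
```

```text
((284.55322265625, 194.4188995361328), (70.21195220947266, 101.38871002197266), 141.14337158203125)
foot [499.1 246.1   3. ]
tip [419.1 243.3 208. ]
root [505.3 251.6 191. ]
root [500.4 250.6 191. ]
mid [462.1 247.5 191. ]
mid2 [439.2 245.2 191. ]
0.0 [array([290.1, 234.4]), array([272.2, 197.8]), array([254.1, 160.5]), array([245.6, 147.6])]
0.05 [array([290.1, 234.4]), array([270.3, 198.7]), array([250.3, 162.5]), array([240.8, 150.1])]
0.1 [array([290.1, 234.4]), array([268.4, 199.8]), array([246.6, 164.6]), array([236.1, 152.8])]
0.15 [array([290.1, 234.4]), array([266.6, 200.9]), array([243. , 166.9]), array([231.6, 155.7])]
0.2 [array([290.1, 234.4]), array([264.9, 202.1]), array([239.6, 169.4]), array([227.3, 158.9])]
```

View pics/c2.png

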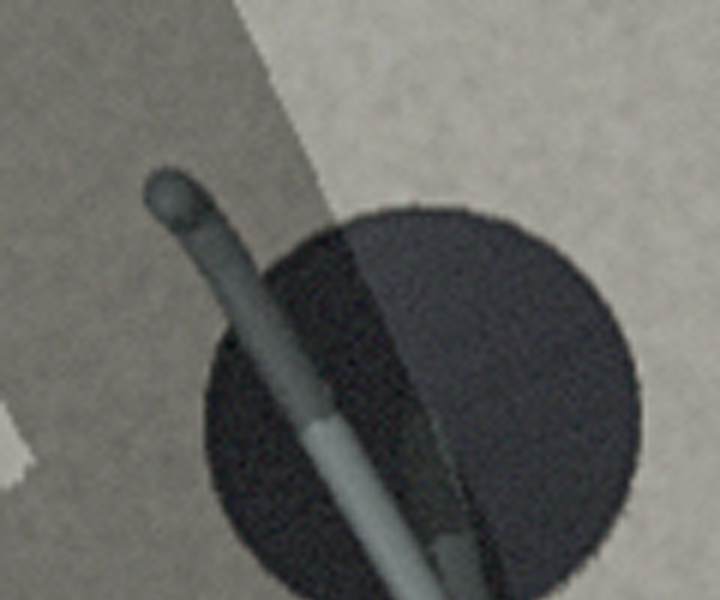

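The crop shows the foot circle centre at (290.4,200.4), the tip at (248.7,162.5), and the bar axis through (273.3,200) and (260.8,176.7). I'll solve the stand pose from these.

Run:
```python
from h import *
import pickle
w,im=pickle.load(open('w1.pkl','rb'))
f=onz(w,(290.4,200.4),2);print('foot',f.round(1))
a=onz(w,(273.3,200),194);b=onz(w,(260.8,176.7),194);t=onz(w,(248.7,162.5),209)
print(a.round(1),b.round(1),t.round(1)); d=a-b;print('yaw bar',np.arctan2(d[1],d[0]),'yaw foot-tip',np.arctan2(*(f-t)[1::-1]),np.hypot(*(f-t)[:2]))
for yaw in (-.05,0.0,.05,.1):
    a=np.array([np.cos(yaw),np.sin(yaw)]); print(yaw,[proj(w,[*(f[:2]-a*r),z]).round(1) for r,z in((0,190),(40,191),(78,191),(92,208))])
```

```text
foot [511.4 250.1   2. ]
[460.8 246.4 194. ] [436.5 245.4 194. ] [419.3 243.  209. ]
yaw bar 0.040641195660348274 yaw foot-tip 0.07738623413453165 92.35603820968511
-0.05 [array([299.2, 243.7]), array([283.7, 206.8]), array([268. , 169.2]), array([261.3, 156.6])]
0.0 [array([299.2, 243.7]), array([281.7, 207.6]), array([264.1, 171. ]), array([256.3, 158.9])]
0.05 [array([299.2, 243.7]), array([279.8, 208.6]), array([260.3, 172.9]), array([251.6, 161.3])]
0.1 [array([299.2, 243.7]), array([278. , 209.6]), array([256.6, 175. ]), array([246.9, 164. ])]
```

```bash
echo '[{"finger_gap": 93, "x": -300, "y": -296, "z": -40, "az": -0.42}, {"finger_gap": 93, "x": -300, "y": -296, "z": -40, "az": -0.42}, {"finger_gap": 93, "x": -300, "y": -296, "z": -40, "az": -0.42}, {"finger_gap": 93, "x": -300, "y": -296, "z": -40, "az": -0.42}, {"finger_gap": 93, "x": -300, "y": -296, "z": -40, "az": -0.42}, {"finger_gap": 93, "x": -300, "y": -296, "z": -40, "az": -0.42}, {"finger_gap": 93, "x": -300, "y": -296, "z": -40, "az": -0.42}, {"finger_gap": 93, "x": -300, "y": -296, "z": -40, "az": -0.42}, {"finger_gap": 93, "x": -300, "y": -296, "z": -40, "az": -0.42}, {"finger_gap": 93, "x": -300, "y": -296, "z": -40, "az": -0.42}, {"finger_gap": 93, "x": -300, "y": -296, "z": -40, "az": -0.42}, {"finger_gap": 93, "x": -300, "y": -296, "z": -40, "az": -0.42}]' > path.dat && python3 -m pendant path.dat
python3 - <<'E'
from h import *
import pickle
w=imaging.camera_params('wrist'); im=imaging.grab_frame('wrist'); pickle.dump((w,im),open('w2.pkl','wb')); save('w2',im)
print(sensors.get_obs()['tool_pos'],toolrot().as_matrix().round(3))
E
```

```text
clock: 2.2
tool_pos: [611.3, -152.6, 368.8]
tcp_rot: [-0.001, 0.012, 1.0, -0.0]
ft_force: [-0.8, 1.2, -0.8]
finger_gap: 92.7
finger_force: 0.0
[ 610.72868628 -150.1617547   369.06347803] [[-1.     0.022 -0.002]
 [ 0.022  1.     0.001]
 [ 0.002  0.001 -1.   ]]
```

View pics/w2.png

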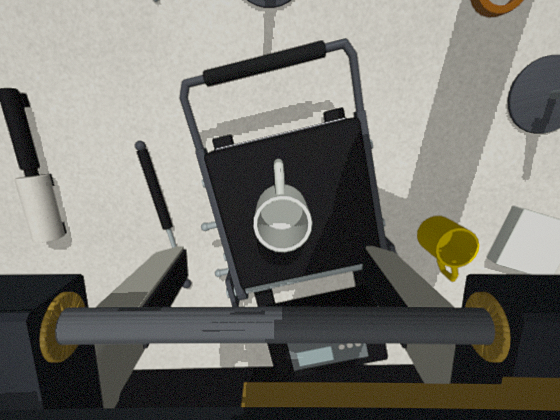

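The wrist view shows the mug rim circle around (283,217), the handle end at (279,162), and the grip bar from (205,77) to (325,48). The head corners are near (205,152) and (360,120).

Run:
```python
from h import *
import pickle
w,im=pickle.load(open('w2.pkl','rb'))
g=im.mean(2)
m=(g>95).astype(np.uint8); k=np.zeros_like(m);k[155:256,225:335]=1;m*=k
c=max(cv2.findContours(m,0,1)[0],key=cv2.contourArea);x,y,ww,hh=cv2.boundingRect(c);print('mug bb',x,y,ww,hh)
P=c[:,0,:].astype(float)
# handle tip: topmost rows
rows=[(r,P[P[:,1]==r][:,0].min(),P[P[:,1]==r][:,0].max()) for r in range(y,y+hh,4) if (P[:,1]==r).any()];print(rows)
# rim circle: bottom/left/right contour fitted on plane z=196
Q=P[P[:,1]>200];W=np.array([onz(w,u,196)[:2] for u in Q])
A=np.c_[2*W,np.ones(len(W))];s=np.linalg.lstsq(A,(W**2).sum(1),rcond=None)[0];print('rim',s[:2],'r',np.sqrt(s[2]+s[:2]@s[:2]),np.abs(np.hypot(*(W-s[:2]).T)-31).max())
# handle direction: mid points
H=np.array([((a+b)/2,r) for r,a,b in rows if r<185]);
print('handle top pts z=179',[onz(w,u,179)[:2].round(1) for u in H])
# grip
mm=(g<45).astype(np.uint8);mm=cv2.erode(mm,np.ones((7,7)));n,l,st,ce=cv2.connectedComponentsWithStats(mm)
for i in range(1,n):
    if st[i,4]>60: print(st[i],ce[i].round(1),onz(w,ce[i],98).round(1))
i=l[63,265]; 
if i: 
    yy,xx=np.where(l==i); pa=[onz(w,u,100)[:2] for u in zip(xx,yy)];r=cv2.minAreaRect(np.array(pa,np.float32));print('grip',r, cv2.fitLine(np.array(pa,np.float32),2,0,.01,.01).ravel())
```

```text
mug bb 253 159 59 93
[(159, np.float64(276.0), np.float64(280.0)), (163, np.float64(274.0), np.float64(282.0)), (167, np.float64(274.0), np.float64(282.0)), (171, np.float64(274.0), np.float64(283.0)), (175, np.float64(275.0), np.float64(283.0)), (179, np.float64(275.0), np.float64(283.0)), (183, np.float64(275.0), np.float64(283.0)), (187, np.float64(270.0), np.float64(293.0)), (191, np.float64(264.0), np.float64(298.0)), (195, np.float64(261.0), np.float64(301.0)), (199, np.float64(259.0), np.float64(303.0)), (203, np.float64(257.0), np.float64(305.0)), (207, np.float64(257.0), np.float64(306.0)), (211, np.float64(256.0), np.float64(308.0)), (215, np.float64(255.0), np.float64(310.0)), (219, np.float64(254.0), np.float64(311.0)), (223, np.float64(254.0), np.float64(311.0)), (227, np.float64(253.0), np.float64(311.0)), (231, np.float64(254.0), np.float64(310.0)), (235, np.float64(256.0), np.float64(308.0)), (239, np.float64(258.0), np.float64(306.0)), (243, np.float64(261.0), np.float64(303.0)), (247, np.float64(266.0), np.float64(298.0)), (251, np.float64(275.0), np.float64(288.0))]
rim [ 641.17129481 -145.57057671] r 31.14288208085488 3.7238040124275145
handle top pts z=179 [array([ 575.7, -148.4]), array([ 579.8, -148.4]), array([ 584.1, -148.5]), array([ 588.3, -148.1]), array([ 592.6, -147.6]), array([ 596.9, -147.7]), array([ 601.2, -147.8])]
[207  46 115  36 821] [261.2  64.5] [ 471.3 -165.6   98. ]
[   0   92   35   81 1061] [ 18.6 127.4] [ 538.6 -469.3   98. ]
[  208   121   192   187 15954] [306.9 210.3] [ 653.3 -110.4   98. ]
[151 178  17  47 105] [158.8 201.3] [ 636.3 -307.5   98. ]
[149 259  35  48 560] [169.1 285.5] [ 759.3 -306.5   98. ]
[    0   278   560   142 16857] [184.4 382.9] [ 924.1 -299.3   98. ]
[ 454  278  106  103 6477] [520.9 328.9] [838.9 200.7  98. ]
[259 293  12  11  96] [264.9 298.6] [ 783.5 -170.8   98. ]
[371 347  12  11 110] [376.5 351.5] [874.8  -5.8  98. ]
```

Run:
```python
from h import *
import pickle
w,im=pickle.load(open('w2.pkl','rb'))
g=im.mean(2)
m=(g>95).astype(np.uint8); k=np.zeros_like(m);k[155:256,225:335]=1;m*=k
c=max(cv2.findContours(m,0,1)[0],key=cv2.contourArea);P=c[:,0,:].astype(float)
Q=P[P[:,1]>224];W=np.array([onz(w,u,196)[:2] for u in Q])
A=np.c_[2*W,np.ones(len(W))];s=np.linalg.lstsq(A,(W**2).sum(1),rcond=None)[0];print('rim',s[:2],'r',np.sqrt(s[2]+s[:2]@s[:2]))
mm=(g<45).astype(np.uint8);mm=cv2.erode(mm,np.ones((7,7)));n,l,st,ce=cv2.connectedComponentsWithStats(mm)
i=[i for i in range(1,n) if abs(st[i,0]-207)<4 and abs(st[i,1]-46)<4][0]
yy,xx=np.where(l==i); pa=np.array([onz(w,u,95)[:2] for u in zip(xx,yy)],np.float32);r=cv2.minAreaRect(pa);print('grip',r, cv2.fitLine(pa,2,0,.01,.01).ravel())
T=toolrot();o=sensors.get_obs()
h=np.array([-.999,-.04,0]); print('handle in tool',T.inv().apply(h))
tgt=np.array([*s[:2],290.]);print('move above',T.inv().apply(tgt-o['tool_pos']).round(1))
```

```text
rim [ 642.05916335 -145.4227568 ] r 30.62365739984171
grip ((469.8766174316406, -163.06536865234375), (9.41326904296875, 142.17391967773438), 11.682083129882812) [ 1.9885591e-01 -9.8002875e-01  4.7094287e+02 -1.6594666e+02]
handle in tool [ 0.99788818 -0.06176958  0.00216665]
move above [-31.4   5.3  79. ]
```

```bash
echo '[{"finger_gap": 93, "x": -31, "y": 5, "z": 40, "az": -0.06}, {"finger_gap": 93, "x": -31, "y": 5, "z": 79, "az": -0.06}, {"finger_gap": 93, "x": -31, "y": 5, "z": 115, "az": -0.06}, {"finger_gap": 93, "x": -31, "y": 5, "z": 150, "az": -0.06}, {"finger_gap": 93, "x": -31, "y": 5, "z": 180, "az": -0.06}, {"finger_gap": 93, "x": -31, "y": 5, "z": 205, "az": -0.06}, {"finger_gap": 93, "x": -31, "y": 5, "z": 217, "az": -0.06}, {"finger_gap": 93, "x": -31, "y": 5, "z": 217, "az": -0.06}, {"finger_gap": 93, "x": -31, "y": 5, "z": 217, "az": -0.06}]' > path.dat && python3 -m pendant path.dat 30
python3 - <<'E'
from h import *
w=imaging.camera_params('wrist'); im=imaging.grab_frame('wrist'); save('w3',im)
print(sensors.get_obs()['tool_pos'])
E
```

```text
clock: 3.0
tool_pos: [641.6, -143.8, 154.3]
tcp_rot: [-0.0, -0.021, 1.0, 0.0]
ft_force: [-0.5, -0.3, 0.4]
finger_gap: 92.7
finger_force: 0.0
[ 642.44801064 -144.53205633  155.56436567]
```

View pics/w3.png

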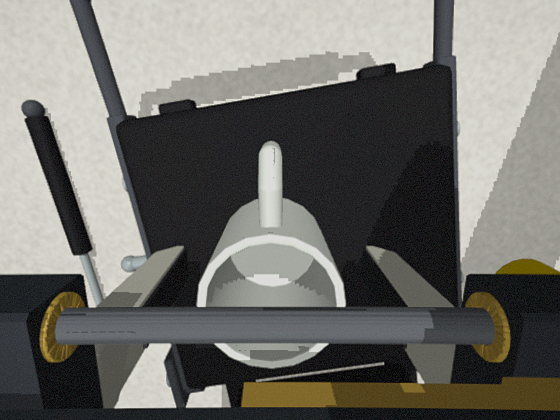

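The mug is centred between the fingers (rim columns 198–346) and the handle points straight along tool x (column 270). I'll close and lift.

```bash
echo '[{"finger_gap": 50}, {"finger_gap": 50}, {"finger_gap": 50}, {"finger_gap": 50}, {"finger_gap": 50}, {"finger_gap": 50}, {"finger_gap": 50}, {"finger_gap": 50}]' > path.dat && python3 -m pendant path.dat 30
echo '[{"finger_gap": 50, "z": -15}, {"finger_gap": 50, "z": -40}, {"finger_gap": 50, "z": -75}, {"finger_gap": 50, "z": -110}, {"finger_gap": 50, "z": -130}, {"finger_gap": 50, "z": -130}]' > path.dat && python3 -m pendant path.dat
python3 - <<'E'
from h import *
T=toolrot();o=sensors.get_obs();print(o['tool_pos'],T.as_matrix().round(3),o['q'].round(2))
yaw=.075; a=np.array([np.cos(yaw),np.sin(yaw),0]); n=np.array([-a[1],a[0],0])  # handle -> +n
f=np.array([511.4,250.1,0])
# tool y should be along +a (angle .075); tool x along n
cur=np.arctan2(T.as_matrix()[1,1],T.as_matrix()[0,1]); print('world yaw turn',yaw-cur)
for r,ze in((135,200),(60,200),(60,180)):
    eye=f-a*r; m=eye-43*n; # mug axis
    print(r,m.round(1))
    tcp=np.array([m[0],m[1],ze-39+33.5]); print(' tcp',tcp.round(1),'shift tool',T.inv().apply(tcp-o['tool_pos']).round(1))
E
```

```text
clock: 3.72
tool_pos: [641.6, -145.5, 154.0]
tcp_rot: [0.0, -0.02, 1.0, -0.0]
ft_force: [-0.7, 0.6, 3.3]
finger_gap: 60.3
finger_force: 30.0
clock: 4.22
tool_pos: [643.5, -146.2, 289.1]
tcp_rot: [0.004, -0.02, 1.0, -0.002]
ft_force: [0.2, -0.7, -1.0]
finger_gap: 60.4
finger_force: 30.0
[ 643.49376047 -146.20368632  289.1149729 ] [[-0.999 -0.039  0.008]
 [-0.039  0.999 -0.004]
 [-0.008 -0.004 -1.   ]] [-0.39  0.42  1.13 -0.    1.58 -2.  ]
world yaw turn -1.5350358922258918
135 [380.  197.1   0. ]
 tcp [380.  197.1 194.5] shift tool [250.6 353.7  91.1]
60 [454.8 202.7   0. ]
 tcp [454.8 202.7 194.5] shift tool [175.6 356.4  91.8]
60 [454.8 202.7   0. ]
 tcp [454.8 202.7 174.5] shift tool [175.8 356.5 111.8]
```

```bash
echo '[{"finger_gap": 50, "x": 251, "y": 354, "az": 1.535}, {"finger_gap": 50, "x": 251, "y": 354, "az": 1.535}, {"finger_gap": 50, "x": 251, "y": 354, "az": 1.535}, {"finger_gap": 50, "x": 251, "y": 354, "az": 1.535}, {"finger_gap": 50, "x": 251, "y": 354, "az": 1.535}, {"finger_gap": 50, "x": 251, "y": 354, "az": 1.535}, {"finger_gap": 50, "x": 251, "y": 354, "az": 1.535}, {"finger_gap": 50, "x": 251, "y": 354, "az": 1.535}, {"finger_gap": 50, "x": 251, "y": 354, "az": 1.535}, {"finger_gap": 50, "x": 251, "y": 354, "az": 1.535}, {"finger_gap": 50, "x": 251, "y": 354, "az": 1.535}, {"finger_gap": 50, "x": 251, "y": 354, "az": 1.535}]' > path.dat && python3 -m pendant path.dat >/dev/null
echo '[{"finger_gap": 50}, {"finger_gap": 50}, {"finger_gap": 50}, {"finger_gap": 50}]' > path.dat && python3 -m pendant path.dat
cat > st.py <<'E'
from h import *
T=toolrot();o=sensors.get_obs();print(o['tool_pos'].round(1),T.as_matrix().round(3).tolist(),o['q'].round(2))
yaw=.075; a=np.array([np.cos(yaw),np.sin(yaw),0]); n=np.array([-a[1],a[0],0])
f=np.array([511.4,250.1,0])
cur=np.arctan2(T.as_matrix()[1,1],T.as_matrix()[0,1]); print('world yaw turn',yaw-cur)
for r,ze in((135,200),(60,200),(60,180)):
    m=f-a*r-43*n; tcp=np.array([m[0],m[1],ze-39+33]); print(r,ze,' tcp',tcp.round(1),'shift tool',T.inv().apply(tcp-o['tool_pos']).round(1))
E
python3 st.py
```

```text
clock: 5.55
tool_pos: [377.2, 197.7, 282.9]
tcp_rot: [-0.0, 0.649, 0.761, -0.001]
ft_force: [-0.5, 0.4, -1.9]
finger_gap: 60.1
finger_force: 30.0
[377.2 197.7 282.9] [[-0.158, 0.987, -0.001], [0.987, 0.158, -0.0], [-0.0, -0.001, -1.0]] [ 0.22 -0.01  1.69 -0.    1.46  0.06]
world yaw turn -0.08376721464858618
135 200  tcp [380.  197.1 194. ] shift tool [-1.   2.7 88.9]
60 200  tcp [454.8 202.7 194. ] shift tool [-7.3 77.5 88.8]
60 180  tcp [454.8 202.7 174. ] shift tool [ -7.3  77.5 108.8]
```

Lower to the threading height with the last bit of turn, then look.

```bash
echo '[{"finger_gap": 50, "x": -1, "y": 2, "z": 35, "az": 0.084}, {"finger_gap": 50, "x": -1, "y": 2, "z": 65, "az": 0.084}, {"finger_gap": 50, "x": -1, "y": 2, "z": 85, "az": 0.084}, {"finger_gap": 50, "x": -1, "y": 2, "z": 89, "az": 0.084}, {"finger_gap": 50, "x": -1, "y": 2, "z": 89, "az": 0.084}, {"finger_gap": 50, "x": -1, "y": 2, "z": 89, "az": 0.084}]' > path.dat && python3 -m pendant path.dat
python3 st.py
python3 - <<'E'
from h import *
import pickle
out=[]
for n in('wrist','scene','side'):
    p=imaging.camera_params(n); im=imaging.grab_frame(n); pickle.dump((p,im),open(n+'4.pkl','wb')); out.append(im)
a=cv2.resize(out[0],(400,300)); 
b=cv2.resize(out[1][110:260,250:450],(400,300),interpolation=cv2.INTER_CUBIC);c=cv2.resize(out[2][120:270,150:350],(400,300),interpolation=cv2.INTER_CUBIC)
a=cv2.resize(out[0][0:300,60:460],(400,300))
save('m4',np.hstack([np.vstack([a,b]),np.vstack([c,c*0])]))
E
```

```text
clock: 6.05
tool_pos: [380.0, 197.5, 195.5]
tcp_rot: [0.0, 0.681, 0.733, 0.0]
ft_force: [0.1, 1.0, -2.0]
finger_gap: 60.3
finger_force: 30.0
[380.  197.5 195.5] [[-0.073, 0.997, 0.001], [0.997, 0.073, 0.0], [0.0, 0.001, -1.0]] [ 0.22  0.05  1.84 -0.    1.24  0.14]
world yaw turn 0.0015482246602459282
135 200  tcp [380.  197.1 194. ] shift tool [-0.4 -0.   1.5]
60 200  tcp [454.8 202.7 194. ] shift tool [-0.3 75.   1.5]
60 180  tcp [454.8 202.7 174. ] shift tool [-0.3 75.  21.5]
```

View pics/m4.png

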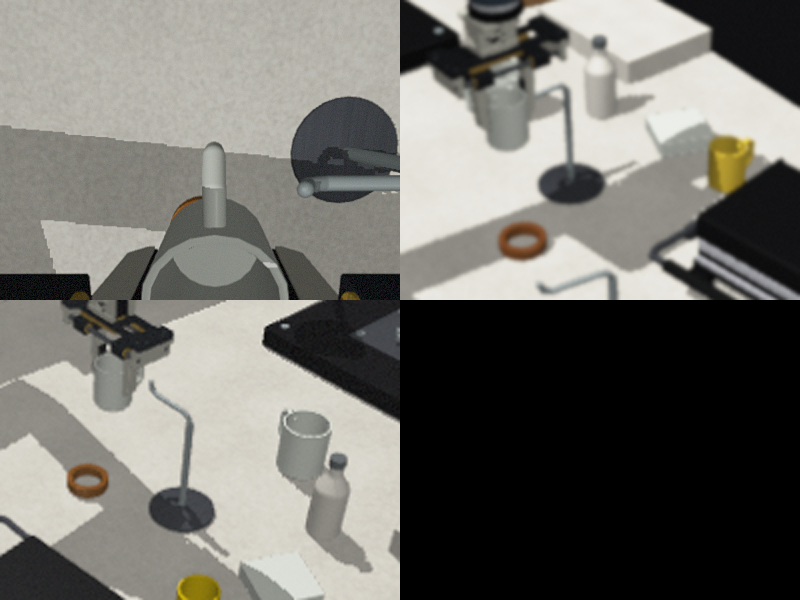

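The wrist view shows the handle from row 142 to 228 (column 273 full-frame), with the hook tip at (365,187), level with the handle's opening. I'll check this numerically in the same camera.

Run:
```python
from h import *
import pickle
w,im=pickle.load(open('wrist4.pkl','rb'))
T=toolrot();p=sensors.get_obs()['tool_pos'];L=lambda X:(T.inv().apply(X-p)).round(1)
print('tip',L(onz(w,(365,187),208)),'bar',L(onz(w,(440,184),194)),'bar2',L(onz(w,(400,184.5),194)))
print('handle outer px row142:',[L(onz(w,(273,142),z)) for z in (195,205,215)])
for y,z in((64,39),(64,50),(54,45),(31,70)): print(y,z,proj(w,p+T.apply([y,0,-(z-33)])).round(1))
```

```text
tip [ 42.6  41.  -11.7] bar [41.4 82.1  2.4] bar2 [41.2 62.2  2.4]
handle outer px row142: [array([62.3, -1.5,  1.2]), array([62.9, -1.5, -8.8]), array([ 63.4,  -1.4, -18.8])]
64 39 [276.2 139.2]
64 50 [276.3 140.4]
54 45 [276.3 162.4]
31 70 [276.4 227.6]
```

```bash
echo '[{"finger_gap": 50, "x": -0.5, "z": 3}, {"finger_gap": 50, "x": -0.5, "y": 15, "z": 3}, {"finger_gap": 50, "x": -0.5, "y": 30, "z": 3}, {"finger_gap": 50, "x": -0.5, "y": 45, "z": 3}, {"finger_gap": 50, "x": -0.5, "y": 60, "z": 3}, {"finger_gap": 50, "x": -0.5, "y": 75, "z": 3}, {"finger_gap": 50, "x": -0.5, "y": 75, "z": 3}, {"finger_gap": 50, "x": -0.5, "y": 75, "z": 3}]' > path.dat && python3 -m pendant path.dat
echo '[{"finger_gap": 50, "z": 7}, {"finger_gap": 50, "z": 14}, {"finger_gap": 50, "z": 18}, {"finger_gap": 50, "z": 20}, {"finger_gap": 50, "z": 20}]' > path.dat && python3 -m pendant path.dat
python3 - <<'E'
from h import *
import pickle
out=[]
for n in('wrist','scene','side'):
    p=imaging.camera_params(n); im=imaging.grab_frame(n); pickle.dump((p,im),open(n+'5.pkl','wb')); out.append(im)
b=cv2.resize(out[1][110:210,300:400],(300,300),interpolation=cv2.INTER_CUBIC);c=cv2.resize(out[2][120:220,180:280],(300,300),interpolation=cv2.INTER_CUBIC)
a=cv2.resize(out[0][0:300,60:460],(400,300))
save('m5',np.hstack([a,np.hstack([b[:,:200],c[:,:200]])]))
T=toolrot();print(sensors.get_obs()['ft_force'])
E
```

```text
clock: 6.87
tool_pos: [454.2, 202.8, 191.7]
tcp_rot: [0.0, 0.681, 0.733, 0.0]
ft_force: [0.2, -0.5, -3.3]
finger_gap: 60.2
finger_force: 30.0
clock: 7.28
tool_pos: [452.9, 202.8, 170.9]
tcp_rot: [-0.0, 0.68, 0.733, -0.001]
ft_force: [-0.6, -0.1, -3.0]
finger_gap: 59.8
finger_force: 30.0
[ 0.24061227  0.64225424 -3.26390919]
```

View pics/m5.png

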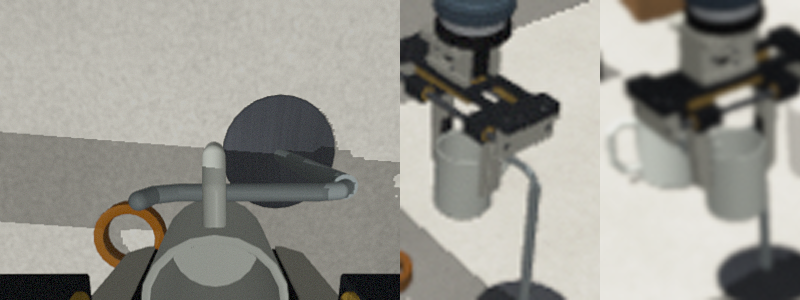

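The bar now runs through the handle (bar at rows 185–200, handle loop at column 273 full-frame), between tip and post. Release and rise.

```bash
echo '[{"finger_gap": 93, "z": 2}, {"finger_gap": 93, "z": 2}, {"finger_gap": 93, "z": 2}, {"finger_gap": 93, "z": 2}, {"finger_gap": 93, "z": -30}, {"finger_gap": 93, "z": -70}, {"finger_gap": 93, "z": -110}, {"finger_gap": 93, "z": -150}, {"finger_gap": 93, "z": -160}, {"finger_gap": 93, "z": -160}]' > path.dat && python3 -m pendant path.dat
python3 - <<'E'
from h import *
T=toolrot();o=sensors.get_obs();print(o['tool_pos'].round(1),T.as_matrix().round(3).tolist(),o['q'].round(2))
# go above grip bar: tool y along press x  (angle .2015) or opposite
cur=np.arctan2(T.as_matrix()[1,1],T.as_matrix()[0,1]); print('turn world',.2015-cur)
g=np.array([469.9,-163.1,95-18.8+0])
for z in (260,76): print(T.inv().apply(np.array([g[0],g[1],z])-o['tool_pos']).round(1))
E
```

```text
clock: 8.27
tool_pos: [455.6, 203.2, 335.8]
tcp_rot: [0.002, 0.681, 0.733, 0.003]
ft_force: [0.5, 0.3, -0.2]
finger_gap: 93.3
finger_force: 0.0
[455.6 203.2 335.8] [[-0.074, 0.997, 0.008], [0.997, 0.074, 0.002], [0.001, 0.008, -1.0]] [0.2  0.11 1.44 0.   1.59 0.12]
turn world 0.12772422144270867
[-366.5  -13.4   75.3]
[-366.7  -14.9  259.3]
```

```bash
echo '[{"finger_gap": 60, "x": -40}, {"finger_gap": 60, "x": -366, "y": -14, "z": 75, "az": -0.128}, {"finger_gap": 60, "x": -366, "y": -14, "z": 75, "az": -0.128}, {"finger_gap": 60, "x": -366, "y": -14, "z": 75, "az": -0.128}, {"finger_gap": 60, "x": -366, "y": -14, "z": 75, "az": -0.128}, {"finger_gap": 60, "x": -366, "y": -14, "z": 75, "az": -0.128}, {"finger_gap": 60, "x": -366, "y": -14, "z": 75, "az": -0.128}, {"finger_gap": 60, "x": -366, "y": -14, "z": 75, "az": -0.128}, {"finger_gap": 60, "x": -366, "y": -14, "z": 75, "az": -0.128}, {"finger_gap": 60, "x": -366, "y": -14, "z": 75, "az": -0.128}, {"finger_gap": 60, "x": -366, "y": -14, "z": 75, "az": -0.128}, {"finger_gap": 60, "x": -366, "y": -14, "z": 75, "az": -0.128}]' > path.dat && python3 -m pendant path.dat
echo '[{"finger_gap": 60}, {"finger_gap": 60}, {"finger_gap": 60}]' > path.dat && python3 -m pendant path.dat >/dev/null
python3 - <<'E'
from h import *
import pickle
out=[]
for n in('wrist','scene','side'):
    p=imaging.camera_params(n); im=imaging.grab_frame(n); pickle.dump((p,im),open(n+'6.pkl','wb')); out.append(im)
b=cv2.resize(out[1][130:230,300:400],(400,400),interpolation=cv2.INTER_CUBIC);b=b[:300]
c=cv2.resize(out[2][130:230,190:290],(400,400),interpolation=cv2.INTER_CUBIC)[:300]
a=cv2.resize(out[0],(400,300))
save('m6',np.vstack([np.hstack([a,a*0]),np.hstack([b,c])]))
T=toolrot();o=sensors.get_obs();print(o['tool_pos'].round(1),T.as_matrix().round(3).tolist(),o['q'].round(2),o['clock'])
E
```

```text
clock: 9.27
tool_pos: [466.0, -162.6, 255.1]
tcp_rot: [-0.002, 0.633, 0.774, 0.0]
ft_force: [-0.1, -0.0, 0.3]
finger_gap: 59.8
finger_force: 0.0
[ 467.  -162.3  257.1] [[-0.202, 0.979, 0.001], [0.979, 0.202, -0.0], [-0.001, 0.001, -1.0]] [-0.56  0.13  1.6   0.    1.41 -0.76] 9.6667
```

View pics/m6.png

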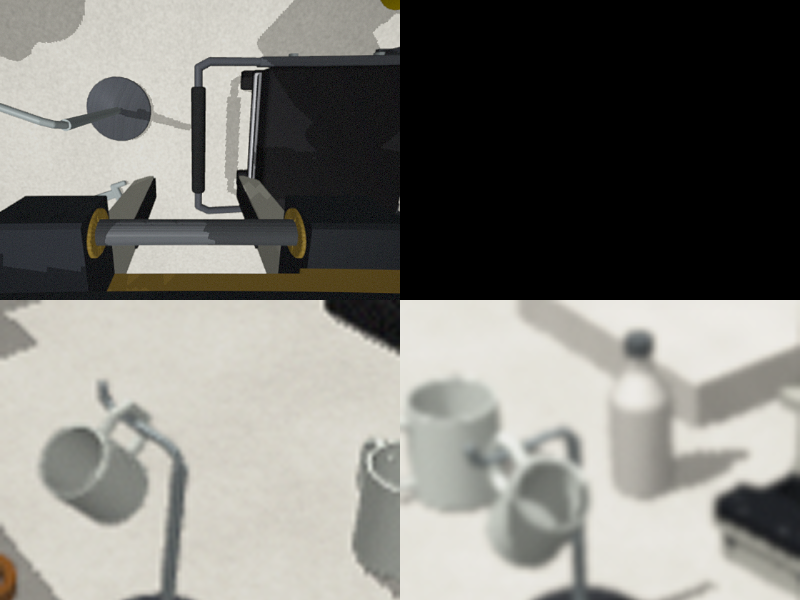

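The mug hangs on the hook by its handle, still swinging. The wrist view shows the grip bar vertical at column ~277 (full frame), rows 122–270, centred between the fingers. That was picture 11, one over the limit of 10, so I'll view no more and check by numbers only.

Run:
```python
from h import *
import pickle
w,im=pickle.load(open('wrist6.pkl','rb'));g=im.mean(2)
m=(g<48).astype(np.uint8);m[:,:255]=0;m[:,305:]=0;m[:110]=0;m[285:]=0
n,l,st,ce=cv2.connectedComponentsWithStats(m);i=1+st[1:,4].argmax();print(st[i],ce[i])
o=sensors.get_obs();T=toolrot()
x,y,W,H=st[i,:4]
for v in(y,y+H//2,y+H-1):
    c=np.where(l[v]==i)[0]; X=onz(w,(c.mean(),v),95);print(v,c.min(),c.max(),X.round(1),T.inv().apply(X-o['tool_pos']).round(1))
```

```text
[ 268  120   19  153 2631] [277.36944128 194.34587609]
120 282 282 [458.6 -87.8  95. ] [ 74.8   6.7 162. ]
196 269 286 [ 469.4 -160.    95. ] [  1.8   2.7 162.1]
272 281 281 [ 489.9 -239.9   95. ] [-80.6   6.6 162.1]
```

```bash
echo '[{"finger_gap": 60, "x": -3, "y": 3, "z": 40}, {"finger_gap": 60, "x": -3, "y": 3, "z": 80}, {"finger_gap": 60, "x": -3, "y": 3, "z": 120}, {"finger_gap": 60, "x": -3, "y": 3, "z": 150}, {"finger_gap": 60, "x": -3, "y": 3, "z": 170}, {"finger_gap": 60, "x": -3, "y": 3, "z": 181}, {"finger_gap": 60, "x": -3, "y": 3, "z": 181}, {"finger_gap": 60, "x": -3, "y": 3, "z": 181}, {"finger_gap": 60, "x": -3, "y": 3, "z": 181}]' > path.dat && python3 -m pendant path.dat
echo '[{"finger_gap": 5}, {"finger_gap": 5}, {"finger_gap": 5}, {"finger_gap": 5}, {"finger_gap": 5}, {"finger_gap": 5}, {"finger_gap": 5}, {"finger_gap": 5}, {"finger_gap": 5}]' > path.dat && python3 -m pendant path.dat 60
```

```text
clock: 10.42
tool_pos: [471.2, -165.8, 76.7]
tcp_rot: [0.001, 0.632, 0.775, 0.0]
ft_force: [-0.3, 0.9, 0.4]
finger_gap: 60.1
finger_force: 0.0
clock: 11.17
tool_pos: [470.8, -165.5, 75.8]
tcp_rot: [0.0, 0.632, 0.775, 0.0]
ft_force: [2.4, 1.8, -0.9]
finger_gap: 18.5
finger_force: 60.0
```

```bash
echo '[{"finger_gap": 5, "y": 1.4, "z": -15}, {"finger_gap": 5, "y": 3.3, "z": -29.4}, {"finger_gap": 5, "y": 6, "z": -44}, {"finger_gap": 5, "y": 9.7, "z": -58.3}, {"finger_gap": 5, "y": 14, "z": -72.5}, {"finger_gap": 5, "y": 19, "z": -86.4}, {"finger_gap": 5, "y": 19, "z": -86.4}, {"finger_gap": 5, "y": 19, "z": -86.4}]' > path.dat && python3 -m pendant path.dat 60
python3 - <<'E'
from h import *
o=sensors.get_obs();print(o['tool_pos'].round(1),o['ft_force'].round(1),o['wrist_torque'].round(2),toolrot().as_matrix()[:,2].round(3))
E
```

```text
clock: 11.83
tool_pos: [488.1, -161.9, 160.8]
tcp_rot: [-0.001, 0.632, 0.775, -0.001]
ft_force: [1.1, -2.9, -8.9]
finger_gap: 18.7
finger_force: 60.0
[ 488.1 -161.9  160.8] [ 1.1 -2.9 -8.9] [-0.69  0.27 -0.01] [-0.002 -0.    -1.   ]
```

```bash
echo '[{"finger_gap": 5, "y": 6, "z": -13.5}, {"finger_gap": 5, "y": 12, "z": -27}, {"finger_gap": 5, "y": 19, "z": -40}, {"finger_gap": 5, "y": 26.6, "z": -53}, {"finger_gap": 5, "y": 35, "z": -65}, {"finger_gap": 5, "y": 44, "z": -77.5}, {"finger_gap": 5, "y": 53.5, "z": -89}, {"finger_gap": 5, "y": 63, "z": -100}, {"finger_gap": 5, "y": 73, "z": -110}, {"finger_gap": 5, "y": 82, "z": -118}, {"finger_gap": 5, "y": 82, "z": -118}, {"finger_gap": 5, "y": 82, "z": -118}]' > path.dat && python3 -m pendant path.dat 60
echo '[{"finger_gap": 5}, {"finger_gap": 5}, {"finger_gap": 5}]' > path.dat && python3 -m pendant path.dat 60
python3 - <<'E'
from h import *
import pickle
o=sensors.get_obs();T=toolrot();print(o['tool_pos'].round(1),o['ft_force'].round(1),o['wrist_torque'].round(2))
d=T.inv().apply(o['tool_pos']-np.array([470.8,-165.5,75.8]));print(d.round(1))
a=np.arctan2(20-d[2],295-d[1])-.0677;print('angle',a,np.degrees(a),np.hypot(20-d[2],295-d[1]))
s,old=pickle.load(open('scene6.pkl','rb'))
im=imaging.grab_frame('scene'); e=imaging.grab_frame('side'); np.save('s7.npy',im);np.save('e7.npy',e)
df=(np.abs(im.astype(int)-old).max(2)>60).astype(np.uint8);df=cv2.morphologyEx(df,cv2.MORPH_OPEN,np.ones((4,4)))
n,l,st,ce=cv2.connectedComponentsWithStats(df)
print([ (st[i].tolist()) for i in range(1,n) if st[i,4]>25])
E
```

```text
clock: 12.83
tool_pos: [563.8, -146.2, 280.5]
tcp_rot: [-0.004, 0.633, 0.774, -0.004]
ft_force: [-19.5, -3.3, 11.0]
finger_gap: 18.9
finger_force: 60.0
clock: 13.08
tool_pos: [563.4, -146.2, 280.1]
tcp_rot: [-0.004, 0.633, 0.774, -0.004]
ft_force: [-18.1, -2.9, 10.1]
finger_gap: 18.8
finger_force: 60.0
[ 563.4 -146.2  280.1] [-18.1  -2.9  10.1] [-0.55  3.89 -0.04]
[   0.7   92.1 -205.4]
angle 0.770248841888435 44.13200781504678 303.2293706062132
[[227, 40, 5, 14, 64], [169, 53, 30, 36, 743], [220, 60, 27, 36, 718], [224, 132, 25, 11, 212], [180, 141, 5, 6, 29], [212, 140, 6, 8, 44], [217, 140, 33, 17, 273], [196, 142, 5, 7, 35], [227, 156, 7, 10, 59], [207, 161, 67, 56, 991], [311, 163, 14, 18, 145], [262, 207, 60, 59, 1233], [223, 221, 22, 17, 167], [220, 227, 41, 28, 393], [334, 228, 14, 13, 114], [200, 241, 16, 10, 101], [194, 250, 5, 7, 31], [205, 258, 25, 23, 305], [338, 281, 8, 7, 42], [235, 284, 6, 5, 26], [226, 306, 25, 24, 219], [269, 361, 28, 23, 456], [299, 383, 24, 18, 308]]
```

The press is up at about 43–44°, but the radial force shows the bar rolled ~8 mm down the pads while turning (10 mm radius × 0.785 rad). I'll raise a little to compensate and re-check against the known 296 mm circle.

```bash
echo '[{"finger_gap": 5, "z": -3}, {"finger_gap": 5, "z": -6}, {"finger_gap": 5, "z": -8.5}, {"finger_gap": 5, "z": -8.5}, {"finger_gap": 5, "z": -8.5}, {"finger_gap": 5, "z": -8.5}]' > path.dat && python3 -m pendant path.dat 60
cat > ang.py <<'E'
from h import *
from scipy.optimize import brentq
o=sensors.get_obs();T=toolrot();print(o['clock'],o['tool_pos'].round(1),o['ft_force'].round(1),o['wrist_torque'].round(2),o['finger_gap'],o['q'].round(2))
P=Ro.from_euler('z',.2015).inv().apply(o['tool_pos']-np.array([470.8,-165.5,75.8]));X=295-P[0];Z=20+P[2];print(P.round(1))
dl=brentq(lambda d:np.hypot(X,Z-d)-295.7,-40,60);a=np.arctan2(Z-dl,X)-.0677;print('drop',dl,'angle',a,np.degrees(a))
F=Ro.from_euler('z',.2015).inv().apply(o['ft_force']);b=a+.0677;print('tang',F[0]*np.sin(b)+F[2]*np.cos(b),'radial',-F[0]*np.cos(b)+F[2]*np.sin(b))
E
python3 ang.py
```

```text
clock: 13.68
tool_pos: [569.4, -144.9, 286.1]
tcp_rot: [-0.001, 0.632, 0.775, 0.0]
ft_force: [6.3, -0.4, -17.5]
finger_gap: 18.3
finger_force: 60.0
13.6833 [ 569.4 -144.9  286.1] [  6.3  -0.4 -17.5] [-0.36 -0.22 -0.03] 18.342806214947625 [-0.44  0.29  1.32  0.    1.53 -0.64]
[100.8   0.4 210.3]
drop 7.373596683981421 angle 0.7863932042060168 45.057011638774256
tang -6.892164744605004 radial -17.206605649330214
```

```bash
echo '[{"finger_gap": 5, "y": 1, "z": 1}, {"finger_gap": 5, "y": 1.9, "z": 2.2}, {"finger_gap": 5, "y": 1.9, "z": 2.2}, {"finger_gap": 5, "y": 1.9, "z": 2.2}, {"finger_gap": 5, "y": 1.9, "z": 2.2}]' > path.dat && python3 -m pendant path.dat 60
python3 ang.py
python3 - <<'E'
from h import *
# numeric check: bar ends expected at 45 deg, and dark bar there, in both fixed views; mug whiteness below hook
h=np.array([470.8,-165.5,0])+Ro.from_euler('z',.2015).apply([295,0,0])
for n in('scene','side'):
    p=imaging.camera_params(n);g=imaging.grab_frame(n).mean(2)
    for th in(40,45,50):
        b=np.radians(th)+.0677;v=[]
        for y in(-65,-55,-45,45,55,65):
            X=h+Ro.from_euler('z',.2015).apply([-295.7*np.cos(b),y,0])+[0,0,75+295.7*np.sin(b)]
            u=proj(p,X).round().astype(int);v.append(int(g[u[1],u[0]]))
        print(n,th,v)
    print('mug px',[int(g[tuple(proj(p,[452,247,z]).round().astype(int)[::-1])]) for z in(160,145,130)])
E
```

```text
clock: 14.1
tool_pos: [570.2, -144.8, 286.7]
tcp_rot: [-0.001, 0.632, 0.775, -0.001]
ft_force: [-5.5, -0.2, -6.7]
finger_gap: 18.5
finger_force: 60.0
14.1 [ 570.2 -144.8  286.7] [-5.5 -0.2 -6.7] [-0.23  1.86 -0.06] 18.522735075289535 [-0.44  0.3   1.32 -0.    1.53 -0.64]
[101.5   0.4 210.9]
drop 7.246843002989765 angle 0.7897737012879479 45.2506998542252
tang -8.479404075414887 radial -1.4740655001922134
scene 40 [59, 29, 28, 120, 78, 111]
scene 45 [30, 28, 30, 98, 111, 110]
scene 50 [30, 24, 26, 110, 109, 110]
mug px [182, 157, 148]
side 40 [57, 41, 75, 37, 35, 165]
side 45 [22, 24, 15, 23, 27, 17]
side 50 [228, 228, 229, 123, 139, 138]
mug px [224, 222, 148]
```

The angle reads 45.2°, the radial force is near zero, and the side view finds the bar at the 45° position. I'll wait for the mug to stop swinging, confirm it is still on the hook, and check the hold is steady.

```bash
for i in 1 2 3; do echo '[{"finger_gap": 5}, {"finger_gap": 5}, {"finger_gap": 5}, {"finger_gap": 5}, {"finger_gap": 5}, {"finger_gap": 5}, {"finger_gap": 5}, {"finger_gap": 5}, {"finger_gap": 5}, {"finger_gap": 5}, {"finger_gap": 5}, {"finger_gap": 5}]' > path.dat && python3 -m pendant path.dat 60 >/dev/null; done
python3 - <<'E'
from h import *
import pickle,os
old={'scene':np.load('scene.npy'),'side':np.load('side.npy')}
ob=[]
for n in old:
    p=imaging.camera_params(n);a=imaging.grab_frame(n)
    c=proj(p,[452,247,150]).astype(int);sl=np.s_[c[1]-40:c[1]+40,c[0]-40:c[0]+40]
    d=(np.abs(a.astype(int)-old[n]).max(2)>30).astype(np.uint8)[sl];d=cv2.morphologyEx(d,cv2.MORPH_OPEN,np.ones((3,3)))
    k,l,st,ce=cv2.connectedComponentsWithStats(d);i=1+st[1:,4].argmax();u=ce[i]+c-40;ob.append((p,u));print(n,st[i].tolist(),u.round(1))
    for _ in range(6): b=imaging.grab_frame(n)
    print('still diff',(np.abs(b.astype(int)-a).max(2)[sl]>40).sum(), 'expect px mug centre',proj(p,[452,246,150]).round(1))
print('mug ~',tri(ob).round(0))
E
python3 ang.py
```

```text
scene [2, 47, 38, 33, 520] [314.7 194.8]
still diff 5 expect px mug centre [332.  169.9]
side [0, 11, 46, 52, 1234] [196.8 178.4]
still diff 63 expect px mug centre [216.9 178.8]
mug ~ [417. 236. 106.]
17.9 [ 570.2 -144.8  286.7] [-5.3 -0.4 -6.9] [-0.23  1.84  0.01] 18.460799265815535 [-0.44  0.3   1.32 -0.    1.53 -0.64]
[101.6   0.4 210.9]
drop 7.2516066134142285 angle 0.7900261766313453 45.26516562583299
tang -8.493083655252534 radial -1.7214134396906347
```

Run:
```python
from h import *
import pickle
for n,c in(('scene',(324,174)),('side',(225,182))):
    p,o=pickle.load(open(n+'6.pkl','rb'));a=imaging.grab_frame(n)
    t=o[c[1]-22:c[1]+20,c[0]-18:c[0]+18];s=a[c[1]-60:c[1]+60,c[0]-60:c[0]+60]
    r=cv2.matchTemplate(s,t,cv2.TM_CCOEFF_NORMED);_,v,_,l=cv2.minMaxLoc(r);print(n,round(v,2),'shift',l[0]-42,l[1]-38)
# other items moved? compare pixels at table items
    old=np.load(n+'.npy')
    for k,X in dict(yel=(731,103,40),spray=(683,421,75),tile=(729,269,28),big=(543,491,47)).items():
        u=proj(p,X).astype(int);q=np.s_[u[1]-14:u[1]+14,u[0]-14:u[0]+14]
        if old[q].shape[:2]!=(28,28): continue
        W=a[u[1]-24:u[1]+24,u[0]-24:u[0]+24];rr=cv2.matchTemplate(W,old[q],cv2.TM_CCOEFF_NORMED);_,v,_,l=cv2.minMaxLoc(rr);print('  ',k,round(v,2),l[0]-10,l[1]-10)
```

```text
scene 0.63 shift 0 0
   yel 0.88 0 0
   spray 0.74 0 0
   tile 0.99 0 0
   big 0.83 0 0
side 0.71 shift 0 -1
   yel 0.36 10 10
   spray 0.91 0 0
   tile 1.0 0 0
   big 0.54 1 -1
```

Run:
```python
from h import *
for n,c in(('scene',(326,174)),('side',(220,182))):
    a=imaging.grab_frame(n).mean(2);o=np.load(n+'.npy').mean(2)
    print(n)
    for y in range(c[1]-26,c[1]+28,3): print(' '.join('%3d'%v for v in a[y,c[0]-30:c[0]+30:3]),' | ',' '.join('%3d'%v for v in o[y,c[0]-30:c[0]+30:3]))
```

```text
scene
218 216 216 218 214 217 215 217 215 218 215 216 214 215 216 215 214 217 215 218  |  207 206 208 208 202 206 204 207 204 208 203 204 204 206 207 204 202 203 205 207
215 216 214 218 217 217 215 218 218 218 143 218 220 217 215 217 216 215 214 214  |  205 204 205 208 207 207 204 206 207 207 130 207 208 207 205 207 206 203 202 202
216 216 214 216 215 217 215 219 218 217 112 218 216 218 214 216 216 216 216 214  |  205 206 202 205 204 205 206 209 204 206 106 209 206 209 206 203 203 206 204 202
214 214 217 215 216 218 218 216 216 216 185 217 142 138 149 216 215 214 213 212  |  204 203 207 203 202 208 207 207 206 205 176 113 202 204 207 208 205 204 201 201
216 215 213 216 216 216 218 217 215 216 202 154 109 202 136 213 215 213 213 212  |  203 203 203 203 205 204 206 206 204 204 205 188 105 182 201 202 206 202 202 202
212 214 214 214 218 216 216 216 211 210 157 179 211 131 168 203 211 212 212 215  |  202 202 204 203 208 206 204 205 206 201 203 202 198 135 158 192 200 203 200 204
214 215 214 214 216 216 215 148 100 165 178 174 177 203 148 126 192 213 211 211  |  203 202 203 204 208 209 20
[... 4114 characters left out ...]
 143 141 140 139 140 122  92 138 139 139 138
223 223 225 225 225 228 227 228 226 228 229 229 227 227 200 105 222 226 225 223  |  143 161 165 181 222 226 159 141 140 142 144 143 140 140 124  90 136 139 139 136
225 224 223 225 222 225 227 226 227 228 228 227 222 201 148  92 159 183 210 222  |  221 224 223 225 223 225 178 143 143 142 141 141 135 119  89  85  93 108 127 136
225 225 223 224 226 227 226 227 227 226 225 177  95  65  59  81  45  38  54 124  |  225 225 223 224 226 227 225 222 207 141 139 103  52  36  41  80  37  35  42  79
227 226 224 225 224 226 227 228 226 225 169  66  60  58  44  80  38  36  36  34  |  227 226 224 225 224 226 227 228 184 139  97  35  34  33  39  80  39  35  36  36
```

The numbers show the mug hanging below the hook in both views (the grey body shape beneath the bar), the stand unmoved, and the hold steady. Handing in.

```bash
python3 -c "
from rig import ticket
print(ticket.close_job())"
```

```text
the job is handed in; nothing more can be done
None
```

The mug hangs by its handle on the hook of the leftmost stand, and the arm is holding the press open at about 45° (45.3° by my estimate); the job was handed in at about 18–19 s on the robot clock, though I viewed 11 pictures, one over the limit of 10.

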